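# Ratchet the splash shield tight in its bench clamp

### The job

Before the demonstration, clamp the clear splash shield: push the ratchet's thumb peg right over to the tightening side, then swing the handle back and forth so that the jaw pushes the shield's foot against the stop and grips it firmly. Stop by feel once the push at the grip has risen about 5 N above what it takes to run the jaw free (8 N above is the most the foot may take); then let go, keep the shield upright and leave the other things where they are.

Things in the scene. Friction and masses are not known exactly. Their poses are not given: they have to be found in the camera images.
- axis (a point): Upright turning axis of the bolted-down ratchet clamp, 80 mm above the table; frame fixed to the clamp: z up, +y the way the jaw advances, handle's mid position towards -y. Dark steel bed 100 x 235 mm, 12 mm thick; round grey pedestal with a 12-tooth steel ratchet wheel 70 mm across (top at 61 mm; its capped middle to 73 mm); farther to +y jaw, shield, stop plate, grey block.
- handle (a joint): Handle angle, rad, counter-clockwise from above, 0 = towards the clamp's -y, range -0.85 to 0.85; stays where left (friction 0.35 N m). It turns the wheel only the way the selector is set, else clicks free; a tooth is 0.52 rad, so up to that much of a stroke is idle. Clockwise (falling) advances the jaw 12 mm per rad. The wheel is self-locking. Whole job: 1.8 to 2.7 rad of wheel turn.
- grip (a point): Centre of the handle's upright round black grip: 22 mm diameter, from 47 to 113 mm above the table (this point at 80), 120 mm from the axis; spins freely, so the fingers need not turn with the swing. Frame x points outward along the flat steel arm (top at 46 mm). Clockwise push: idle 3 N; jaw running free about 12 N in motion (it relaxes to 5 to 9 N on stopping: compare like with like).
- selector (a joint): Angle of the direction selector (thumb peg lever) on the handle, rad, counter-clockwise from above, range -0.28 to 0.28; starts at 0.25 to 0.28: the sprung pawl then drives counter-clockwise and draws the jaw back. At -0.15 or less (best fully over) it drives clockwise and tightens. It stays where it is left; clicking over teeth may creep it back by a few hundredths.
- thumb_peg (a point): Thumb peg: upright dark pin, 10 mm diameter, from 52 to 88 mm above the table (this point at 76), 75 mm from the axis along the handle, 45 mm inward of the grip. It stands about 7 mm to one side of the handle's middle line; push it sideways to the other side (about 3 N, 14 mm): clockwise about the axis for tightening. Pushed farther it swings the handle.
- jaw: Sliding steel jaw plate, 60 mm wide, 36 mm tall, driven by the wheel. Its face is 81 mm from this origin along the clamp's +y; the origin is 14 mm above the table and starts on the axis. It travels 20 to 28 mm before the foot is pinched between it and the stop plate, whose reach is not measured: tightness must be felt at the handle.
- shield: Loose clear splash shield: aluminium foot 70 x 30 mm, 32 mm tall (origin: middle of its underside; y across the 30 mm), clear sheet 110 mm wide up to 138 mm; stands on the bed between jaw and stop with gaps. Each 10 N of clamping force adds 1 N to the push at the grip: +2.5 N is the least, +5 N right, +8 N the most (90 N breaks the rule). From 0 to 90 N takes about 0.3 rad of handle.
- beaker: Bystander: an empty glass beaker, 64 mm wide, 85 mm tall; origin at its underside.
- flask: Bystander: a stoppered conical flask, 80 mm wide, 122 mm tall; origin at its underside.
- jar: Bystander: an amber jar, 60 mm wide, 75 mm tall; origin at its underside.
- driver: Bystander: a screwdriver lying on the table.
- weight: Bystander: a knobbed brass weight, 32 mm wide, 42 mm tall, standing beside the clamp; origin at its underside.
- dish: Bystander: a shallow white dish, 64 mm wide, 14 mm tall, standing beside the clamp; origin at its underside.

How it is judged:
On the way, in this order (a step that is already met when the one before it is completed fails the run):
1. the selector is set over to the tightening side (value of joint selector below -0.15 rad), for 0.2 s.
2. the jaw has been ratcheted forward by at least 15 mm (distance of jaw from where it was at the start of the episode above 0.015 m), for 0.1 s.
At the end, for the whole second after the job is handed in: The jaw presses on the shield's foot with more than 25 N, held by the clamp alone; the selector is still on its tightening side (below -0.08 rad); the shield stands upright (within 0.1 rad) and at rest (below 10 mm/s) (contact force between jaw and shield above 25 N and value of joint selector below -0.08 rad and linear speed of shield below 0.01 m/s and angle between shield's own z axis and vertical below 0.1 rad); the robot touches nothing.
It fails at once if the jaw presses on the shield's foot with more than 90 N (overtightened) (contact force between jaw and shield above 90 N).
It fails at once if the shield is tipped by more than 0.2 rad (angle between shield's own z axis and vertical above 0.2 rad).
It fails at once if a bystander is moved by more than 30 mm (distance of any of beaker, flask, jar, driver, weight, dish from where it was at the start of the episode above 0.03 m).
It also fails if it takes over 72 s, if anything falls off the work surface, if the arm or the gripper's body presses on something with over 40 N, if the wrist force passes 120 N, or if a joint passes its speed limit or range.

### The arm

A 6-joint arm with a two-finger parallel gripper is mounted at the origin on the work surface. World frame = base frame: x ahead of the robot, y to its left, z up, the work surface at z = 0. Lengths are in m, angles in rad, forces in N, time in s.
With the tool pointing down it reaches from about 0.375 to 0.975 m from the base axis. Payload 3.8 kg.
Tool frame: the origin (TCP) lies midway between the tips of the shut fingers; the grasp point (between the pads) lies 19 mm behind it; x points along the fingers, y is the direction in which the jaws open and shut, and the axes are right-handed (so a half turn about x gives the same grasp; the last joint's range is limited). The gripper opens to 88 mm and grips with 3 to 60 N. Pads are 18 mm wide; open, the fingers measure 123 mm over their backs; the gripper's body (75 mm by 187 mm) begins 45 mm behind the grasp point.
Start: joints at [1.297, 0.264, 1.604, -0, 1.274, -0.037], TCP at [0.158, 0.656, 0.218] pointing down, gripper open.
Joint ranges: [-2.63, 2.63], [-0.94, 2.18], [0.31, 2.57], [-1.31, 4.45], [0, 2.66], [-2.55, 2.55]. Speed limits (rad/s): [2.57, 2.57, 3.14, 3.14, 3.14, 3.14].

### API

Orientations are given as a rotation vector (axis times angle).
In Python, from cell import manip, inverse_kinematics, cams, order gives the robot as it stands. Calls block until the motion is done:
- manip.move_pose(position, orientation): joint-space move of the TCP to a pose.
- manip.move_linear(position, rate=0.15, rot=None): straight line of the TCP; rot=None keeps the orientation; rate is the mean speed in m/s.
- manip.set_joints(angles): joint-space move.
- manip.set_gripper(opening, force=None): finger opening in m; force is the grip in N (None keeps the last); returns when the fingers have stopped.
- manip.dwell(seconds).
- inverse_kinematics(position, orientation): joint angles nearest the present ones, or None.
- manip.state(): the state.
- cams.capture(name): name is "scene" or "top" or "wrist"; returns a dict with "image" (400x640x3 uint8, blue, green, red), "z_map" (400x640 float32, m along the optical axis (not along the pixel's ray), 0 where there is no reading), "intrinsics" (3x3 intrinsics, pixels), "position" and "orientation" of the camera in the world; the wrist camera has in their place "T_tool_cam" (4x4, takes a point from camera to tool coordinates, whose origin is the TCP and whose axes are the tool frame's). Camera axes: x right, y down, z forward; pixel columns grow to the right and rows downward; lengths in m; the calibration is good to about 2 mm. A picture is of the moment at which its call begins: read the wrist's pose just before it.
A pose or a line that the arm cannot do raises manip.IKError and nothing moves.
- order.close_job(): hands the job in, once; it reports no verdict.
The state is a dict: "clock": time; "joint_pos": joint angles; "joint_velocities": joint speeds; "tau": joint torques, N m; "tool_pos": TCP position; "tcp_rot": TCP orientation; "contact_force": force on the tool from outside, world axes, zero at the start; "moment": the same for the moment, N m; "gripper_width": finger opening in m.
Only numpy, scipy, OpenCV 4.12 (cv2) and the standard library are available. Lean on these libraries where they do the work, as an engineer would, in place of code of your own. Each camera call takes 0.05 s, during which the arm holds its last target. There are 200 camera calls.

## Working session

There is one attempt and no reset: what is moved stays moved. The work goes in short steps, each a Python script; the robot and the scene stay as the last script left them, time stands still between calls to the robot, and variables do not carry over. Pictures are saved under pics/ and viewed, about 8 in all and at most 12, crops included, and the job is handed in when it is done.

```bash
ls; mkdir -p pics
python3 - <<'E'
from cell import manip,cams
import cv2,numpy as np
s=manip.state();print(s)
for n in("top","scene"):
    c=cams.capture(n);cv2.imwrite(f"pics/{n}0.png",c["image"]);np.savez(f"{n}0.npz",**c)
    print(n,c["intrinsics"],c["position"],c["orientation"])
E
```

```text
pics
{'clock': 0.0, 'joint_pos': array([ 1.29708825e+00,  2.64743197e-01,  1.60532950e+00, -4.90250886e-05,
        1.27368478e+00, -3.68875748e-02]), 'joint_velocities': array([-0.00060296, -0.00073182,  0.00030535,  0.00209179,  0.00044495,
        0.0010347 ]), 'tau': array([-1.21877805e-03, -5.02100480e+01, -3.56874526e+01,  7.26642343e-02,
        2.95760238e-02, -2.23256166e-04]), 'tool_pos': array([0.1581762 , 0.65545333, 0.21711878]), 'tcp_rot': array([ 0.18422711,  1.56307756, -0.18760466]), 'contact_force': array([-0.09480809, -0.23969676, -0.19732683]), 'moment': array([ 0.02278649, -0.03018828,  0.03488004]), 'gripper_width': 0.08853688558966574}
top [[410.05925349   0.         326.93454138]
 [  0.         410.05925349 205.59739999]
 [  0.           0.           1.        ]] [0.35041634 0.02286877 1.21155574] [-2.11003     2.16475879 -0.1777044 ]
scene [[382.7146805    0.         317.43654543]
 [  0.         382.7146805  201.67109968]
 [  0.           0.           1.        ]] [0.84265285 0.53222382 0.95711593] [-0.73917804 -2.77351577  0.88281477]
```

View pics/top0.png

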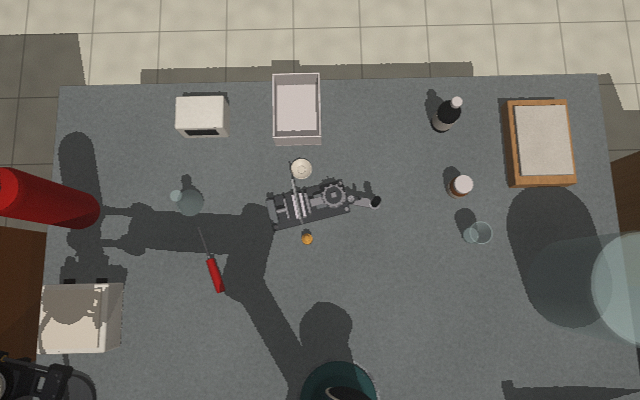

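View pics/scene0.png

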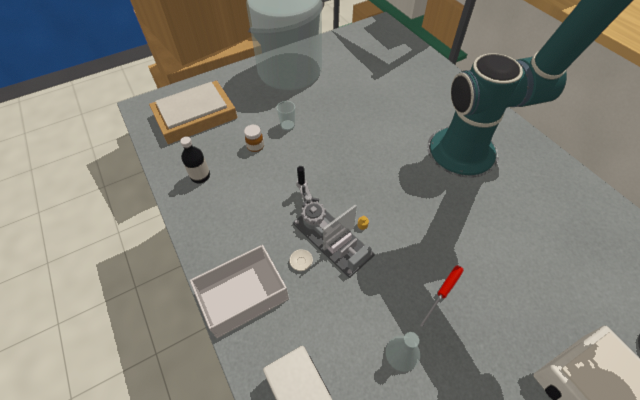

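The top view has the wheel near (333,195), the black grip at (375,201), the shield and jaw at about (300,205), the dish at (301,169) and the weight at (307,239). I'll locate these by depth, then take a close wrist view.

```bash
cat > h.py <<'E'
import numpy as np,cv2
from scipy.spatial.transform import Rotation as R
from cell import manip,cams,inverse_kinematics,order
def pts(c,T=None):
    K=c["intrinsics"];z=c["z_map"];v,u=np.mgrid[:400,:640]
    P=np.stack([(u-K[0,2])*z/K[0,0],(v-K[1,2])*z/K[1,1],z],-1)
    if T is None: T=np.eye(4);T[:3,:3]=R.from_rotvec(c["orientation"]).as_matrix();T[:3,3]=c["position"]
    return P@T[:3,:3].T+T[:3,3]
def wrist(name):
    s=manip.state();T=np.eye(4);T[:3,:3]=R.from_rotvec(s["tcp_rot"]).as_matrix();T[:3,3]=s["tool_pos"]
    c=cams.capture("wrist");cv2.imwrite(f"pics/{name}.png",c["image"]);P=pts(c,T@c["T_tool_cam"]);np.savez(name+".npz",P=P,im=c["image"],K=c["intrinsics"],T=T@c["T_tool_cam"]);return c,P
def down(yaw): # tool x down, tool y at yaw in the world xy plane
    y=np.array([np.cos(yaw),np.sin(yaw),0]);x=np.array([0,0,-1.]);return R.from_matrix(np.stack([x,y,np.cross(x,y)],1)).as_rotvec()
E
python3 - <<'E'
from h import *
c=dict(np.load("top0.npz"));P=pts(c)
for n,u,v in(("wheel",333,195),("grip",376,202),("dish",301,169),("weight",307,239),("jar",461,184),("driver",215,275),("flask",176,196),("beaker",480,233),("tblnear",400,260)):print(n,P[v,u].round(3))
c=cams.capture("wrist");print(c["T_tool_cam"].round(3),c["intrinsics"][0])
print(R.from_rotvec(manip.state()["tcp_rot"]).as_matrix().round(2))
E
```

```text
wheel [ 0.568 -0.001  0.073]
grip [ 0.538 -0.116  0.114]
dish [0.663 0.093 0.005]
weight [0.448 0.076 0.043]
jar [ 0.59  -0.364  0.076]
driver [0.353 0.341 0.027]
flask [0.566 0.424 0.123]
beaker [ 0.454 -0.426  0.022]
tblnear [ 0.383 -0.192  0.005]
[[ 0.    -0.305  0.952 -0.167]
 [ 1.    -0.001 -0.001  0.   ]
 [ 0.001  0.952  0.305 -0.08 ]
 [ 0.     0.     0.     1.   ]] [307.70829892   0.         321.40638052]
[[-0.    0.23  0.97]
 [-0.    0.97 -0.23]
 [-1.   -0.   -0.  ]]
```

Run:
```python
from h import *
manip.move_pose([0.52,-0.02,0.26],down(np.pi/2))
c,P=wrist("w1")
im=c["image"]
print(manip.state()["tool_pos"],manip.state()["clock"])
h=P[...,2]
for lo,hi,n in((.105,.118,"griptop"),(.07,.0765,"cap"),(.08,.092,"peg")):
    m=((h>lo)&(h<hi)).astype(np.uint8)
    k,l,st,ce=cv2.connectedComponentsWithStats(m)
    for i in range(1,k):
        if st[i,4]>15:
            q=P[l==i];print(n,st[i],q.mean(0).round(4),(q.min(0).round(3)),q.max(0).round(3))
```

```text
[ 0.52009728 -0.0193436   0.2599079 ] 2.9083
griptop [423 159  11  91 341] [0.539  0.0951 0.1115] [0.492 0.086 0.105] [0.595 0.106 0.118]
griptop [219 197  22  21 344] [ 0.5435 -0.1178  0.1126] [ 0.534 -0.129  0.105] [ 0.555 -0.108  0.115]
cap [  0 109   6  29 105] [ 0.4583 -0.3754  0.0724] [ 0.443 -0.384  0.07 ] [ 0.473 -0.372  0.076]
cap [413 154   5  39  63] [0.5135 0.0904 0.0732] [0.493 0.087 0.07 ] [0.537 0.095 0.076]
cap [233 189  15  12  34] [ 0.5376 -0.1138  0.0733] [ 0.534 -0.123  0.07 ] [ 0.547 -0.108  0.076]
cap [417 194   6  48  63] [0.5684 0.1005 0.0733] [0.539 0.095 0.07 ] [0.601 0.107 0.076]
cap [330 210  13  14 131] [ 0.5685 -0.0014  0.0733] [ 0.561 -0.009  0.07 ] [0.577 0.006 0.075]
cap [  15  213   48   41 1357] [ 0.5893 -0.3687  0.075 ] [ 0.564 -0.399  0.07 ] [ 0.617 -0.344  0.076]
cap [355 347   5  36 135] [0.7949 0.0321 0.0745] [0.762 0.03  0.07 ] [0.827 0.035 0.076]
cap [445 347  10  36 158] [0.7962 0.1664 0.074 ] [0.764 0.164 0.07 ] [0.831 0.17  0.076]
peg [416 156  11  91 270] [0.5424 0.0957 0.0862] [0.493 0.086 0.08 ] [0.6   0.107 0.092]
peg [227 191  19  17  73] [ 0.5386 -0.1134  0.0862] [ 0.534 -0.127  0.08 ] [ 0.552 -0.108  0.092]
peg [270 209   9  10  70] [ 0.5591 -0.0747  0.0871] [ 0.555 -0.079  0.08 ] [ 0.565 -0.071  0.09 ]
```

View pics/w1.png

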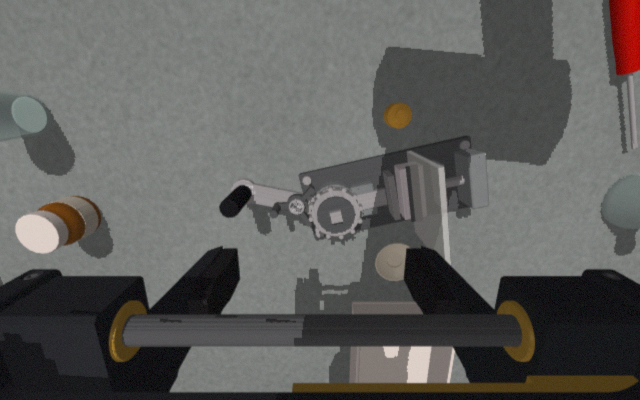

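The wrist view has the wheel at (335,212), the grip top at (230,208), the peg at (275,213) and the sheet at about (428,170). Next I'll fit the clamp frame.

Run:
```python
from h import *
P=np.load("w1.npz")["P"];h=P[...,2]
reg=(P[...,0]>.47)&(P[...,0]<.66)&(P[...,1]>-.15)&(P[...,1]<.26)
def rect(lo,hi,m=reg):
    q=P[m&(h>lo)&(h<hi)][:,:2];r=cv2.minAreaRect((q*1000).astype(np.float32));return len(q),r
print("bed",rect(.008,.017)); print("wheel",rect(.056,.0655,reg&(P[...,1]<.05)&(P[...,1]>-.045)))
print("cap",rect(.069,.078,reg&(P[...,1]<.03)&(P[...,1]>-.05)))
print("grip",rect(.1105,.118,reg&(P[...,1]<-.08)))
print("peg",rect(.0855,.093,reg&(P[...,1]>-.095)&(P[...,1]<-.04)))
q=P[reg&(P[...,1]>.07)&(h>.12)&(h<.15)][:,:2];print("sheet",len(q),cv2.fitLine((q*1000).astype(np.float32),cv2.DIST_HUBER,0,.01,.01).ravel())
print(sorted(h[reg&(P[...,1]<.03)&(P[...,1]>-.03)&(h>.03)])[-60::10])
```

```text
bed (4409, ((579.0657348632812, 80.0602798461914), (156.6797332763672, 234.21914672851562), 12.914934158325195))
wheel (1230, ((568.6414794921875, -6.972991943359375), (76.87228393554688, 67.16120910644531), 88.12592315673828))
cap (136, ((568.9800415039062, -1.511941909790039), (14.431732177734375, 14.004486083984375), 14.532258987426758))
grip (309, ((544.3099975585938, -118.59671020507812), (20.53668212890625, 20.782756805419922), 1.1711233854293823))
peg (56, ((559.9251708984375, -75.28514862060547), (9.137123107910156, 8.938081741333008), 44.50643539428711))
sheet 1107 [9.8339790e-01 1.8146236e-01 5.4033795e+02 9.5283058e+01]
[np.float64(0.3797113420989486), np.float64(0.37974609990181685), np.float64(0.3798140271734367), np.float64(0.37990431849021483), np.float64(0.379948895098338), np.float64(0.38008451442723207)]
```

```bash
cat >> h.py <<'E'
AX=np.array([.569,-.0015]);A0=np.deg2rad(-77.1)
def pol(r,phi,z): return [AX[0]+r*np.cos(phi),AX[1]+r*np.sin(phi),z]
def F(): return manip.state()["contact_force"]
def ccw(phi): return np.array([-np.sin(phi),np.cos(phi),0])
E
python3 - <<'E'
from h import *
ph=np.deg2rad(-97.);yaw=ph+np.pi/2
manip.set_gripper(.03,20)
manip.move_pose([.5599,-.0753,.16],down(yaw))
manip.move_linear([.5599,-.0753,.060],rate=.1)
f0=F();print(f0.round(2),manip.state()["clock"])
p0=np.array([.5599,-.0753,.060])
for d in (4,8,10,12,14,16,18,20,22,24,26,27):
    manip.move_linear(p0-ccw(ph)*d/1000,rate=.05)
    f=F()-f0;print(d,(f@ccw(ph)).round(2),f.round(1))
print(manip.state()["clock"])
E
```

```text
[ 0.1  -0.15  0.93] 6.4417
4 -0.04 [ 0.   0.6 -1.1]
8 -0.66 [-0.6  0.2 -0.1]
10 1.26 [ 1.1 -1.1 -1.3]
12 3.06 [ 2.8 -2.  -1.4]
14 3.51 [ 3.1 -3.3 -0.9]
16 3.32 [ 3.1 -2.2  1.1]
18 3.42 [ 3.3 -1.1 -0.3]
20 2.28 [ 2.2 -1.   0.6]
22 4.22 [ 4.1 -1.   0.1]
24 4.84 [5. 1. 0.]
26 4.26 [4.6 2.7 0.6]
27 4.45 [ 4.8  2.8 -0.5]
9.4417
```

Run:
```python
from h import *
ph=np.deg2rad(-97.)
p0=np.array([.5599,-.0753,.060])-ccw(ph)*.017
manip.move_linear(p0,rate=.08)
manip.move_linear([p0[0],p0[1],.17],rate=.2)
manip.move_pose([0.50,-0.07,0.26],down(np.pi/2))
c,P=wrist("w2");h=P[...,2];print(manip.state()["clock"])
reg=(P[...,0]>.45)&(P[...,0]<.66)&(P[...,1]>-.16)&(P[...,1]<.05)
def rect(n,lo,hi,m):
    q=P[reg&m&(h>lo)&(h<hi)][:,:2];r=cv2.minAreaRect((q*1000).astype(np.float32));v=np.array(r[0])/1000-AX
    print(n,len(q),r,np.hypot(*v),np.degrees(np.arctan2(v[1],v[0])))
rect("grip",.1105,.118,P[...,1]<-.085);rect("peg",.0855,.093,(P[...,1]>-.095)&(P[...,1]<-.04));rect("cap",.069,.078,P[...,1]>-.04)
cv2.imwrite("pics/w2c.png",cv2.resize(c["image"][100:300,180:500],(800,500)))
```

```text
11.975
grip 293 ((538.0476684570312, -117.51502990722656), (20.775266647338867, 20.66347885131836), 88.35638427734375) 0.1200730360752177 -104.938328614322
peg 56 ((543.0593872070312, -71.58683776855469), (9.195194244384766, 8.985918998718262), 43.616851806640625) 0.07473339427906667 -110.31057310795218
cap 134 ((568.8273315429688, -1.717824935913086), (14.234212875366211, 13.980700492858887), 15.158820152282715) 0.0002779606064878381 -128.4036411949638
```

View pics/w2c.png

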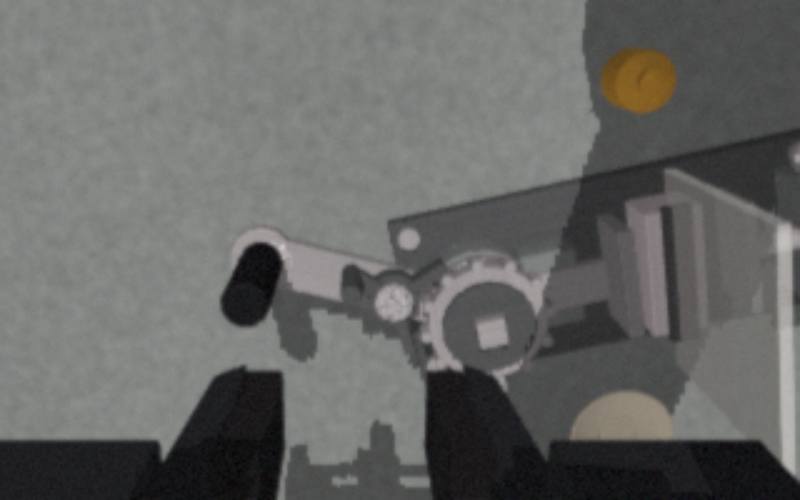

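The peg now sits about 7 mm over on the clockwise side of the arm: in the crop it is at (352,282), on the arm's lower-left edge line. The shield and bystanders haven't moved. Next I'll take the grip, swing back and start the first tightening stroke.

```bash
cat >> h.py <<'E'
ZT=.063;RG=.120
def swing(th,rate,n=0):
    phi=A0+th
    manip.move_linear(pol(RG,phi,ZT),rate=rate,rot=down(phi+np.pi/2))
    s=manip.state();f=s["contact_force"];t=ccw(phi);p=s["tool_pos"][:2]-AX
    return f@t,f@np.array([np.cos(phi),np.sin(phi),0]),np.arctan2(p[1],p[0])-A0,s["clock"]
E
python3 - <<'E'
from h import *
ph=np.deg2rad(-104.9);th=ph-A0
manip.set_gripper(.05,30)
manip.move_pose(pol(RG,ph,.18),down(ph+np.pi/2))
manip.move_linear(pol(RG,ph,ZT),rate=.12)
print(F().round(2))
manip.set_gripper(0,30)
s=manip.state();print(s["gripper_width"],s["contact_force"].round(2),s["clock"])
for x in np.linspace(th,.80,13)[1:]:
    r=swing(x,.1);print(np.round(r,3))
    if abs(r[0])>25 or abs(r[1])>20: break
E
```

```text
[-0.82 -0.11 -0.11]
0.02074341204551511 [ 0.88 -0.29  1.72] 15.6833
[ 2.353 -0.57  -0.368 15.958]
[ 3.017 -0.56  -0.263 16.233]
[ 3.145  0.44  -0.159 16.508]
[ 2.528 -0.309 -0.054 16.783]
[ 1.755  0.612  0.053 17.058]
[ 2.707 -0.058  0.16  17.333]
[ 1.554  0.248  0.267 17.608]
[ 2.974  1.304  0.374 17.883]
[ 1.897  1.437  0.481 18.158]
[ 1.982  2.006  0.589 18.433]
[ 2.049  1.485  0.696 18.708]
[ 2.141  2.688  0.803 18.983]
```

Run:
```python
from h import *
for x in np.arange(.75,-.01,-.05):
    r=swing(x,.06);print(np.round(r,3))
    if r[0]>22 or abs(r[1])>20: break
manip.dwell(.1);print(F().round(2))
c,P=wrist("w3")
```

```text
[ 0.215  1.489  0.747 19.233]
[ 1.334  1.445  0.697 19.483]
[ 5.152  2.274  0.658 19.733]
[ 8.811  0.956  0.617 19.983]
[ 9.257  1.875  0.569 20.233]
[ 9.849  2.745  0.52  20.483]
[ 8.542  1.678  0.47  20.733]
[ 9.257  0.738  0.42  20.983]
[ 9.557  0.761  0.369 21.233]
[ 8.566  0.645  0.319 21.483]
[ 8.273  0.526  0.269 21.733]
[ 9.501  1.112  0.219 21.983]
[ 8.984  1.309  0.169 22.233]
[ 9.225  0.406  0.119 22.483]
[ 8.133 -0.123  0.069 22.733]
[ 1.0247e+01 -7.6300e-01  2.0000e-02  2.2983e+01]
[8.93 1.48 0.9 ]
```

View pics/w3.png

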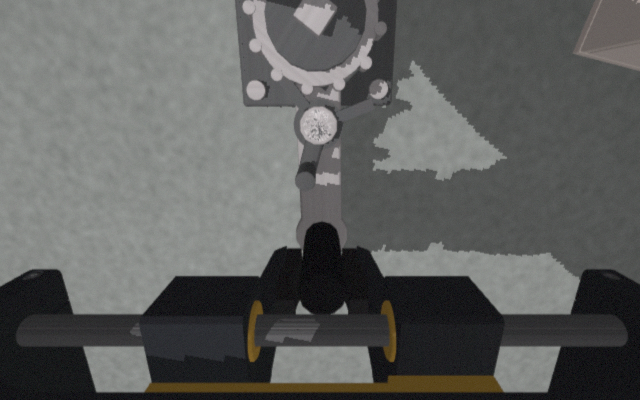

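The grip is held between the pads at (322,265). The peg at (306,180) is on the tightening side, and the free run reads about 9 N. I'll finish this stroke, swing back and start the second.

Run:
```python
from h import *
L=[]
for x in np.arange(-.05,-.801,-.05):
    r=swing(x,.06);L.append(r[0])
    if r[0]>11.7:
        print("HIGH",np.round(r,3))
        if L[-2:] and min(L[-2:])>11.7: break
print(np.round(L,1),np.round(r,3))
```

```text
[8.5 9.1 9.9 8.9 8.7 9.5 9.5 8.3 9.3 8.7 8.9 9.3 9.  9.8 8.6 9.5] [ 9.524 -2.046 -0.778 27.133]
```

Run:
```python
from h import *
for x in np.linspace(-.8,.82,14)[1:]:
    r=swing(x,.12)
    if abs(r[0])>15: print("stop",r);break
print(np.round(r,3))
L=[];T=[]
for x in np.arange(.79,-.80,-.03):
    r=swing(x,.05);L.append(r[0]);T.append(r[2])
    e=[l for l in L if l>7.5][1:7]
    b=np.median(e) if len(e)==6 else 9.1
    if np.mean(L[-2:])>b+4.3 or L[-1]>b+5.8: break
print(b);print(np.c_[T,L].round(2).tolist(),r[3])
manip.dwell(.3);f=F();phi=A0+x;print(f@ccw(phi))
```

```text
[ 3.125  3.14   0.824 30.708]
10.809123778934534
[[0.79, 3.02], [0.76, 1.16], [0.73, 1.37], [0.7, 2.83], [0.67, 1.78], [0.63, 1.72], [0.6, 1.35], [0.57, 1.27], [0.54, 1.92], [0.51, 1.95], [0.48, 1.67], [0.45, 1.79], [0.42, 1.32], [0.39, 1.4], [0.36, 1.21], [0.33, 1.09], [0.31, 1.8], [0.28, 5.31], [0.26, 9.24], [0.24, 10.33], [0.21, 10.91], [0.18, 10.71], [0.15, 10.66], [0.12, 11.1], [0.09, 11.03], [0.06, 11.58], [0.03, 10.85], [-0.0, 10.02], [-0.03, 10.36], [-0.06, 10.87], [-0.09, 10.93], [-0.12, 10.59], [-0.15, 11.11], [-0.18, 11.29], [-0.21, 10.22], [-0.24, 10.44], [-0.27, 10.49], [-0.3, 10.08], [-0.33, 10.59], [-0.36, 10.38], [-0.39, 10.99], [-0.42, 9.63], [-0.45, 10.53], [-0.48, 11.26], [-0.51, 10.24], [-0.53, 11.23], [-0.56, 12.84], [-0.59, 12.93], [-0.62, 13.57], [-0.65, 13.77], [-0.67, 14.71], [-0.7, 15.5], [-0.73, 16.46]] 43.9583
16.342151839447173
```

The push is about 5.5 N above the free-run baseline (roughly 16 against 10.6), so I'll stop here. I'll unload the arm slightly, let go, withdraw and check.

Run:
```python
from h import *
print(np.round(swing(-.725,.05),2))
s=manip.state();p=s["tool_pos"]
manip.set_gripper(.05,30)
print(F().round(2))
manip.move_linear([p[0],p[1],.17],rate=.12)
manip.move_pose([0.50,-0.04,0.27],down(np.pi/2))
manip.dwell(.2)
c,P=wrist("w4");h=P[...,2];print(manip.state()["clock"],F().round(2))
reg=(P[...,0]>.43)&(P[...,0]<.66)&(P[...,1]>-.16)&(P[...,1]<.2)
def rect(n,lo,hi,m):
    q=P[reg&m&(h>lo)&(h<hi)][:,:2];r=cv2.minAreaRect((q*1000).astype(np.float32));v=np.array(r[0])/1000-AX
    print(n,len(q),np.round(r[0],1),np.round(r[1],1),np.hypot(*v),np.degrees(np.arctan2(v[1],v[0])))
rect("grip",.1105,.118,P[...,1]<-.06);rect("peg",.0855,.093,(P[...,1]>-.08)&(P[...,1]<-.03))
for lo,hi in((.06,.09),(.12,.15)):
    q=P[reg&(P[...,1]>.07)&(h>lo)&(h<hi)][:,:2];print("sheet",len(q),cv2.fitLine((q*1000).astype(np.float32),cv2.DIST_HUBER,0,.01,.01).ravel())
```

```text
[ 9.91 -2.33 -0.7  44.52]
[ 1.06  0.17 -0.89]
48.1 [ 0.35  0.8  -0.55]
grip 288 [ 516.4 -109.3] [20.1 20.4] 0.1200105839825379 -116.01816475837563
peg 56 [530.5 -64.8] [8.4 9.7] 0.07415552984379091 -121.32113374179859
sheet 721 [9.7493941e-01 2.2247063e-01 5.4404938e+02 1.1499877e+02]
sheet 1350 [9.7528821e-01 2.2093654e-01 5.2877264e+02 1.1166313e+02]
```

View pics/w4.png

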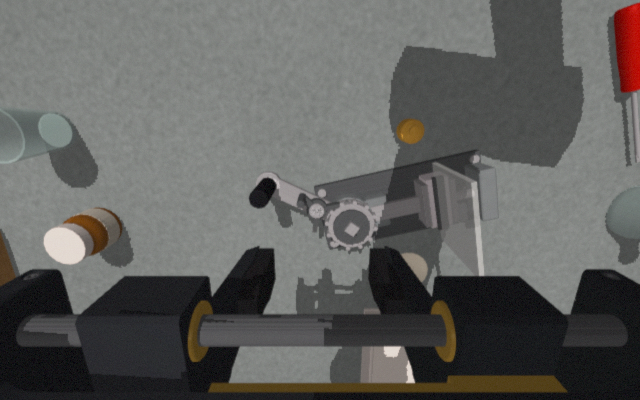

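The view shows the jaw at (428,200) against the foot and the sheet upright and square to the clamp. The peg is still over, the bystanders haven't moved and the robot is clear, so I'm handing in.

```bash
python3 -c "
from h import *
print(order.close_job(),manip.state()['clock'])"
```

```text
the job is handed in; nothing more can be done
the job is handed in; nothing more can be done
```

The shield is clamped and the job is handed in; the robot reported no verdict. The clock read 48.1 s at my last check before handing in.

**What I did:** I pushed the thumb peg about 14 mm over to the tightening side. Then I swung the handle through two tightening strokes.

**Tightness:** On the second stroke the push rose from about 10.6 N running free to about 16 N. That is roughly +5.5 N, or about 55 N of clamping. I then eased the arm back slightly, let go and lifted clear. I compared forces read at the end of equal small steps, not during motion. The clamping force itself comes only from the feel at the handle.

**Last checks (camera and force reading):**
- **Selector:** the peg is still fully over, about 5.3° to the clockwise side of the handle.
- **Shield:** the sheet is upright, with its edge lining up within about 1 mm at two heights, and it now sits square to the clamp.
- **Bystanders:** all the ones in view look unmoved; I judged this by eye.
- **Robot:** it is clear of everything, with contact force under about 1 N.

**Odd readings:** The free-running push read about 9 N on the first stroke and 10.6 N on the second. I used only the second stroke's value, since its step size matched. During the first return swing, the small idle force had the opposite sign to what I expected; I put it down to relaxation when the arm stops and did not look further.

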